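# Set the specimen polisher to fast and start it

## Task

Set the specimen polisher to its fast speed: with the fingertips push the ball-knobbed speed lever on its front deck from off, at the left end of its travel, past the slow notch in the middle and all the way to the fast stop at the right end. Then start the machine by pressing the ribbed top of the black hand switch down and letting it go; do not press it before the lever is at fast. Only push and press: do not lift or shove the switch, and leave the things standing around where they are.

Things in the scene. Friction and masses are not known exactly. Their poses are not given: they have to be found in the camera images.
- polisher: Fixed white box, 260 mm deep (x), 240 wide (y), 61 high. Origin: centre of underside; x from its front (lever side, facing the robot) to its rear, y to its left. Behind the lever a round black bowl (176 mm across, centre at x +36, rim 84 high); rear spout 133 high. Lever housing at x -100, y 0: 34 mm thick along x, top 102 high. A specimen stands on the deck near x -100, y -95, top 80 high.
- speed_lever (a joint): Speed lever, rad. Rod with ball knob, swings sideways about the polisher's x axis, pivot at x -100 mm, 66 mm above the worktop. 0 off: leans 0.4 rad left (+y); 0.4 slow: upright, first detent; 0.8 fast: leans 0.4 rad right (-y), hard stop and second detent. A spring draws it towards the nearest notch (near half-way between notches friction may hold it); leaving a notch takes about 4 to 10 N at the knob.
- lever_knob (a point): Centre of the lever's black ball knob, 28 mm across, 82 mm from the lever's pivot, on a 9 mm rod; moves with the lever. 141 mm above the worktop at off and fast, 148 mm at slow. From off to fast it goes 64 mm to the machine's right (polisher -y). Round the knob and beside it the space above 102 mm is free.
- start_switch_pad (a joint): Angle of the hand switch's hinged top in rad: 0 = up (released), 0.087 = fully down (about 4 mm at the press point); it springs back when let go. Starts to move at about 2 N, fully down at about 8 N.
- switch_press (a point): Where to press the hand switch: on top of its ribbed pad, in the middle of its width, 25 mm in front of the switch's middle (the pad is hinged along its rear edge, away from the robot). 30 mm above the worktop when up. Moves with the pad.
- start_switch: The black hand switch, a loose box 65 mm deep (x), 94 mm wide (y) and 30 mm high with a ribbed hinged top, standing on the worktop to the left or right of the polisher; press it straight down. Origin: centre of its underside; x points to its rear, z up.
- mug: Green mug, 86 mm across and 96 mm high with a handle, bystander, on the other side of the polisher from the switch. Origin: middle of its underside.
- tin: Low round tin, 70 mm across, 29 mm high, bystander in front of the polisher. Origin: centre of its underside.
- anvil: Round steel anvil, 60 mm across, 35 mm high, bystander in front of the polisher. Origin: centre of its underside.
- specimen: Black round mounted specimen, 30 mm across, 19 mm high, bystander on the polisher's front deck. Origin: centre of its underside.
Mind the look-alikes: they are no part of the job. Leave any brown or turquoise look-alike of the start_switch alone.

How it is judged:
On the way, in this order (a step that is already met when the one before it is completed fails the run):
1. the speed lever is pushed past slow to the fast stop (value of joint speed_lever above 0.74 rad), for 0.2 s.
2. the hand switch is pressed down (value of joint start_switch_pad above 0.05 rad and value of joint speed_lever above 0.74 rad), for 0.1 s.
At the end, for the whole second after the job is handed in: Speed lever at the fast stop (above 0.74 of 0.8 rad); hand switch pressed after that (past 0.05 rad for 0.1 s), up again (below 0.03), flat on the worktop within 30 mm of its start; mug, tin, anvil and specimen within 20 mm of where they stood (value of joint speed_lever above 0.74 rad and value of joint start_switch_pad below 0.03 rad and distance of start_switch from where it was at the start of the episode below 0.03 m and height (world z) of start_switch below 0.008 m and linear speed of start_switch below 0.02 m/s and distance of each of mug, tin, anvil, specimen from where it was at the start of the episode below 0.02 m); the robot touches nothing.
It fails at once if the hand switch is pressed before the lever is at fast (value of joint start_switch_pad above 0.03 rad and value of joint speed_lever below 0.72 rad).
It fails at once if the hand switch is lifted (height (world z) of start_switch above 0.012 m).
It fails at once if the hand switch is shoved away (distance of start_switch from where it was at the start of the episode above 0.03 m).
It fails at once if a bystander is displaced or lifted (distance of any of mug, tin, anvil, specimen from where it was at the start of the episode above 0.02 m).
It also fails if it takes over 40 s, if anything falls off the work surface, if the arm or the gripper's body presses on something with over 40 N, if the wrist force passes 120 N, or if a joint passes its speed limit or range.

## Robot

A 6-joint arm with a two-finger parallel gripper is mounted at the origin on a cart in front of the work surface, level with it; the furniture and walls round the work are solid. World frame = base frame: x ahead of the robot, y to its left, z up, the work surface at z = 0. Lengths are in m, angles in rad, forces in N, time in s.
With the tool pointing down it reaches from about 0.375 to 0.975 m from the base axis. Payload 3.8 kg.
Tool frame: the origin (TCP) lies at the very end of the fingers, on their centre line; the grasp point (between the pads) lies 19 mm behind it (tcp_to_grasp is the distance from the TCP to the grasp point, in m); z points along the fingers, y is the line along which they close (so a half turn about z gives the same grasp; the last joint's range is limited). The gripper opens to 85 mm and grips with 20 to 120 N. Pads are 22 mm wide; open, the fingers measure 114 mm over their backs; the gripper's body (76 mm by 85 mm) begins 54 mm behind the grasp point. The pads swing forward as they close: fully open they stand 13 mm farther back than shut.
Start: joints at [-1.312, 0.264, 1.604, -0, 1.274, -0.037], TCP at [0.197, -0.646, 0.231] pointing down, gripper open.
Joint ranges: [-2.63, 2.63], [-0.94, 2.18], [0.31, 2.57], [-1.31, 4.45], [0, 2.66], [-2.55, 2.55]. Speed limits (rad/s): [2.57, 2.57, 3.14, 3.14, 3.14, 3.14].

## Interface

Orientations are given as a 3x3 rotation matrix whose columns are the frame's x, y, z axes.
In Python, from bench import read_state, capture, camera_params, sign_off, spot_in, trace, tcp_to_grasp gives the robot as it stands.
- The arm moves only by the tool arm_command, never from a script. Its arguments are lists of equal length, an entry for each row: "delta_pos": the shift along the tool's x, y, z as a fraction of full scale, a list of three; "twist": the turn about the tool's z as a fraction of full scale; "jaw": the gripper command: -1 is fully open, 1 is shut, values between are in proportion. A call has 1 to 10 rows; each row shifts and turns the commanded pose from where the row before left it, along the tool's axes as they then stand; what a row does not reach is not made up. Full scale, the value 1, is 10 cm for a shift and 0.15 rad for a turn. A row lasts 1/10 s, in which the tool goes at most 50 mm and 8.59 degrees, less where a joint would pass 70% of its speed; a pose out of reach is approached as far as the arm can. A call with a number of a shift or a turn outside -1 to 1 is refused whole. A call with a gripper value outside its range is refused whole. The fingers move at their own pace and stop on an object; "squeeze" is the grip in N (left out, the last holds). Time passes only in rows, so rows that do not move let the fingers close. It gives the time, the measured TCP pose, the force, the opening and the grip force at its end, in the units of the state.
- read_state(): the state, without advancing time (a new reading comes with each control period).
- capture(name): name is "scene" or "side" or "wrist"; returns (picture, depth): 384x512x3 uint8, red, green, blue; 384x512 float32, m along the optical axis (not along the pixel's ray), 0 where there is no reading.
- camera_params(name): a dict with "K" (3x3 intrinsics, pixels), "R" (3x3) and "t" (3): a world point X has camera coordinates R X + t. Camera axes: x right, y down, z forward; pixel columns grow to the right and rows downward; lengths in m; the calibration is good to about 2 mm. A picture is of the moment at which its call begins: read the wrist's pose just before it. camera_params takes no time and is no camera call; for the wrist camera it gives the pose at the moment of the call.
- sign_off(): hands the job in; it is judged then, once.
Trained networks look in the newest picture that a camera, given by its name, has taken for a name from the list of things; names that differ only in an ending like _2 or _b are one class to them, and where a whole thing is asked for, a point or a joint stands for the part that bears it (a point fixed in the world has none). Each returns a list of dicts, best first, with "conf" (0 to 1); they miss things now and then, are a little off and sometimes report something else, mostly with a low value. They report only what shows in the picture. A call takes as long as a camera call. They do not tell look-alikes from the thing itself.
- spot_in(camera, label): "box" ([left, top, width, height] in pixels, round what is visible of it).
- trace(camera, label): "pixels" (384x512 bool, what is visible of it) and "box" ([left, top, width, height] in pixels, round what is visible of it).
The state is a dict: "time_s": time; "joints": joint angles; "qvel": joint speeds; "tau": joint torques, N m; "tool_pos": TCP position; "orientation": TCP orientation; "contact_force": force on the tool from outside, world axes, zero at the start; "torque": the same for the moment, N m; "width": finger opening in m; "grip_force": force on a finger pad.
Only numpy, scipy, OpenCV 4.12 (cv2) and the standard library are available. Lean on these libraries where they do the work, as an engineer would, in place of code of your own. Each camera call takes 0.05 s, during which the arm holds its last target. There are 200 camera calls.

## Working session

There is one attempt and no reset: what is moved stays moved. The work goes in short steps, Python scripts to look and compute and a tool call to move; the robot and the scene stay as the last step left them, time stands still between calls to the robot, and variables do not carry over. Pictures are saved under pics/ and viewed, at most 10 in all, crops included, and the job is handed in when it is done.

Besides the shell and the picture viewer there is one more tool, called after "Call:" as a command line: name --pt "numbers of a row" for each row, then --argument value for the rest. arm_command: Moves the arm, as the interface text tells. Its arguments: {"type":"object","properties":{"delta_pos":{"type":"array","items":{"type":"array","items":{"type":"number"}}},"twist":{"type":"array","items":{"type":"number"}},"jaw":{"type":"array","items":{"type":"number"}},"squeeze":{"type":"number"}},"required":["delta_pos","twist","jaw"]}

```bash
mkdir -p pics
cat > h.py <<'E'
import numpy as np, cv2
from bench import *
def world(cam,depth,mask,P):
    v,u=np.nonzero(mask&(depth>0)); d=depth[v,u]; K=P["K"]
    c=np.stack([(u-K[0][2])/K[0][0]*d,(v-K[1][2])/K[1][1]*d,d])
    return (np.array(P["R"]).T@(c-np.array(P["t"])[:,None])).T
E
python3 - <<'E'
from h import *
ims=[]
for c in ("scene","side"):
    P=camera_params(c); im,d=capture(c); cv2.imwrite(f"pics/{c}0.png",im[:,:,::-1])
    for l in ("lever_knob","start_switch","polisher","mug","tin","anvil","specimen"):
        for r in trace(c,l)[:3]:
            w=world(c,d,r["pixels"],P)
            if len(w): print(c,l,round(r["conf"],2),r["box"],np.median(w,0).round(3),np.percentile(w,2,axis=0).round(3),np.percentile(w,98,axis=0).round(3))
s=read_state();print(s)
E
```

```text
scene start_switch 0.62 [174.8, 157.3, 11.7, 19.2] [0.642 0.44  0.029] [0.617 0.405 0.001] [0.685 0.47  0.034]
scene start_switch 0.39 [171.7, 195.4, 7.4, 15.5] [0.441 0.328 0.03 ] [0.43  0.313 0.013] [0.475 0.337 0.033]
scene polisher 0.63 [241.7, 155.5, 90.9, 79.1] [ 0.596 -0.021  0.065] [ 0.505 -0.133  0.02 ] [0.759 0.101 0.133]
scene mug 0.89 [335.8, 228.5, 44.1, 44.0] [ 0.461 -0.277  0.061] [ 0.433 -0.337  0.002] [ 0.552 -0.231  0.098]
scene tin 0.79 [270.0, 248.9, 21.5, 21.5] [ 0.366 -0.093  0.03 ] [ 0.343 -0.123  0.007] [ 0.407 -0.062  0.034]
scene anvil 0.49 [229.4, 236.2, 16.6, 21.0] [0.366 0.046 0.018] [0.345 0.025 0.006] [0.395 0.078 0.039]
scene specimen 0.66 [306.4, 208.2, 6.8, 11.8] [ 0.538 -0.116  0.081] [ 0.531 -0.128  0.062] [ 0.555 -0.103  0.085]
side lever_knob 0.42 [263.7, 179.0, 12.0, 26.1] [0.541 0.003 0.14 ] [ 0.526 -0.007  0.072] [0.552 0.068 0.154]
side start_switch 0.9 [276.2, 167.1, 24.8, 23.0] [0.599 0.251 0.025] [ 0.553  0.217 -0.001] [0.648 0.31  0.029]
side start_switch 0.78 [240.6, 161.7, 21.7, 24.4] [0.466 0.271 0.025] [ 0.433  0.243 -0.002] [0.497 0.
[... 875 characters left out ...]
-05,
        1.27370096e+00, -3.68775358e-02]), 'qvel': array([ 0.00049397, -0.00085948, -0.00192975,  0.00015948, -0.00065271,
        0.00075227]), 'tau': array([ 5.15623026e-05, -5.14977300e+01, -3.67693305e+01, -1.78218634e-04,
        5.96843020e-04,  1.79639258e-06]), 'tool_pos': array([ 0.19676397, -0.64569546,  0.23133332]), 'orientation': array([[ 9.56574437e-01,  2.91488157e-01,  8.96620860e-06],
       [ 2.91488157e-01, -9.56574434e-01, -7.70615420e-05],
       [-1.38856809e-05,  7.63286448e-05, -9.99999997e-01]]), 'contact_force': array([0.18480957, 0.2696929 , 0.56038506]), 'torque': array([-0.02631035,  0.02557365, -0.00464707]), 'grip_force': 0.0, 'width': 0.08559673322490557}
```

View pics/scene0.png

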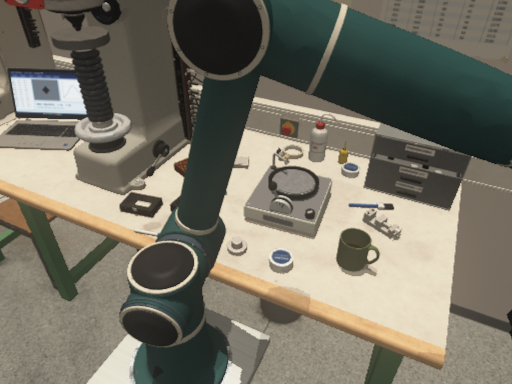

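View pics/side0.png

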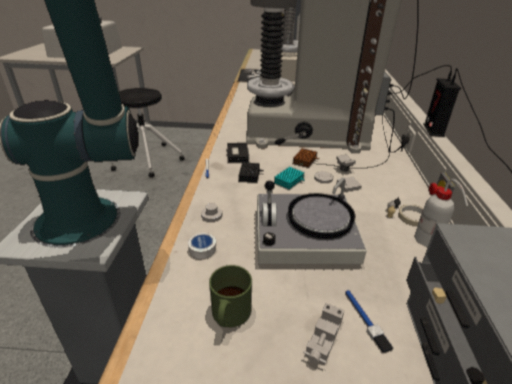

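The scene view shows the polisher at (290,198), its lever hidden from view, and the mug at (355,250). The side view shows the knob at (269,185), black boxes at (250,172) and (237,152), and the turquoise and brown look-alikes at (289,178) and (305,157). I'll zoom in on the two black ones.

Run:
```python
from h import *
P=camera_params("side"); im,d=capture("side")
a=cv2.resize(im[135:195,200:320],None,fx=6,fy=6,interpolation=cv2.INTER_CUBIC)
cv2.imwrite("pics/sidec.png",a[:,:,::-1])
X,Y=np.meshgrid(np.arange(512),np.arange(384))
w=world("side",d,np.ones_like(d,bool)&(d>0),P); v,u=np.nonzero(d>0)
def sh(n,m):
    print(n,m.sum(),w[m].min(0).round(3),w[m].max(0).round(3))
    if m.sum()>5: r=cv2.minAreaRect(w[m][:,:2].astype(np.float32));print(r)
box=lambda l,t,r,b:(u>=l)&(u<r)&(v>=t)&(v<b)
sh("sw1",box(236,160,266,188)&(w[:,2]>.022)&(w[:,2]<.05))
sh("sw2",box(222,138,252,165)&(w[:,2]>.018)&(w[:,2]<.05))
sh("deck",box(240,170,380,270)&(w[:,2]>.057)&(w[:,2]<.064)&(w[:,0]>.48))
k=box(255,170,285,215)&(w[:,2]>.125)&(w[:,2]<.165); sh("knob",k); print(w[k].mean(0))
k=box(255,170,285,235)&(w[:,2]>.085)&(w[:,2]<.105); sh("housing",k)
```

```text
sw1 268 [0.431 0.242 0.022] [0.495 0.34  0.03 ]
((0.46312031149864197, 0.2904326617717743), (0.09703768789768219, 0.06377498805522919), 88.16773986816406)
sw2 358 [0.358 0.317 0.018] [0.466 0.544 0.029]
((0.4104313850402832, 0.428521066904068), (0.09384281933307648, 0.22739113867282867), 4.967945575714111)
deck 2539 [ 0.508 -0.139  0.057] [0.777 0.109 0.064]
((0.642314612865448, -0.01298724114894867), (0.2556271553039551, 0.2370048463344574), 4.2956156730651855)
knob 104 [ 0.526 -0.003  0.125] [0.552 0.017 0.154]
((0.540343165397644, 0.006320420186966658), (0.026063432916998863, 0.018284723162651062), 10.601919174194336)
[0.54041693 0.00461244 0.14247777]
housing 201 [ 0.524 -0.052  0.085] [ 0.562 -0.     0.105]
((0.5424549579620361, -0.027226200327277184), (0.03532108664512634, 0.051132991909980774), 6.046048164367676)
```

View pics/sidec.png

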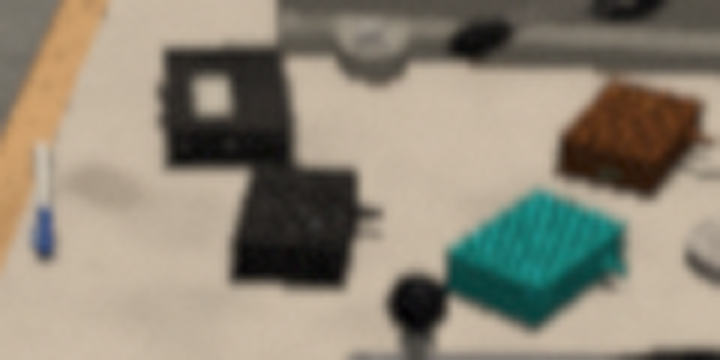

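The black switch at about (0.463, 0.290) has the ribbed top and a rear cable. The other black box has a cut-out, so it's a look-alike. The knob is at about (0.540, 0.012, 0.141) and the polisher yaw is about 4.3°. Next I shut the jaw, align the tool, and cross over.

Call:
arm_command --pt "0 0 0" --pt "0 0 0" --pt "0.25 -0.43 0" --pt "0.25 -0.43 0" --pt "0.25 -0.43 0" --pt "0.25 -0.43 0" --pt "0.25 -0.43 0" --pt "0.25 -0.43 0" --pt "0.25 -0.43 0" --pt "0.25 -0.43 0" --twist '[0.73,0.73,0,0,0,0,0,0,0,0]' --jaw '[1,1,1,1,1,1,1,1,1,1]'

```text
time_s: 1.85
tool_pos: [0.3703, -0.2856, 0.2317]
orientation: [[0.997, 0.076, 0.001], [0.076, -0.997, -0.001], [0.001, 0.001, -1.0]]
contact_force: [0.2, -0.2, -0.4]
width: 0.0001
grip_force: 0.0
```

Call:
arm_command --pt "0.25 -0.43 0" --pt "0.25 -0.43 0" --pt "0.25 -0.43 0" --pt "0.25 -0.43 0" --pt "0.25 -0.43 0" --pt "0.25 -0.43 0" --pt "0.25 -0.43 0" --pt "0.25 -0.43 0" --pt "0 0 0" --pt "0 0 0" --twist '[0,0,0,0,0,0,0,0,0,0]' --jaw '[1,1,1,1,1,1,1,1,1,1]'

```text
time_s: 2.85
tool_pos: [0.5428, 0.072, 0.2311]
orientation: [[0.997, 0.08, -0.001], [0.08, -0.997, -0.001], [-0.001, 0.001, -1.0]]
contact_force: [-0.4, -0.6, 0.3]
width: 0.0004
grip_force: 0.0
```

Run:
```python
from h import *
s=read_state();print(s["time_s"],s["tool_pos"],s["orientation"],s["contact_force"],s["width"])
P=camera_params("wrist"); im,d=capture("wrist"); cv2.imwrite("pics/w1.png",im[:,:,::-1])
for l in ("lever_knob","speed_lever","start_switch"):
    for r in trace("wrist",l)[:2]:
        w=world("wrist",d,r["pixels"],P); print(l,r["conf"],r["box"],np.percentile(w,[2,50,98],axis=0).round(3).tolist())
w=world("wrist",d,d>0,P);k=(w[:,2]>.125)&(w[:,2]<.165)&(abs(w[:,0]-.54)<.04)&(abs(w[:,1])<.06)
if k.any(): print(w[k].min(0),w[k].max(0),w[k].mean(0))
```

```text
2.85 [0.54280285 0.0719584  0.23107771] [[ 9.96822222e-01  7.96554753e-02 -6.79778662e-04]
 [ 7.96550898e-02 -9.96822318e-01 -5.76615941e-04]
 [-7.23549159e-04  5.20635753e-04 -9.99999603e-01]] [-0.38428363 -0.58621909  0.33092288] 0.0003718901422182671
lever_knob 0.85 [303.0, 186.1, 34.4, 34.7] [[0.504, -0.016, 0.046], [0.545, 0.016, 0.152], [0.554, 0.027, 0.156]]
start_switch 0.86 [60.0, 173.6, 80.8, 59.6] [[0.435, 0.247, 0.004], [0.472, 0.289, 0.029], [0.498, 0.336, 0.031]]
start_switch 0.77 [56.9, 65.1, 98.5, 87.5] [[0.558, 0.221, 0.002], [0.604, 0.267, 0.029], [0.648, 0.317, 0.031]]
[0.52810064 0.00112155 0.13665356] [0.55501245 0.0278658  0.15754004] [0.54417288 0.01618367 0.15097935]
```

View pics/w1.png

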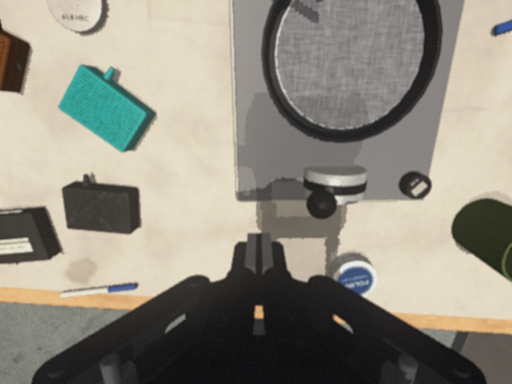

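The wrist view shows the knob at (321,203), centre about (0.5415, 0.0145). The shut fingers are to its left and the black switch is at (101,206). I'll lower, then push.

Call:
arm_command --pt "0 0 0.36" --pt "0 0 0.36" --pt "0 0 0.36" --pt "0 0.2 0" --pt "0 0.1 0" --pt "0 0.1 0" --pt "0 0.1 0" --pt "0 0.1 0" --pt "0 0.1 0" --pt "0 0 0" --twist '[0,0,0,0,0,0,0,0,0,0]' --jaw '[1,1,1,1,1,1,1,1,1,1]'

```text
time_s: 4.05
tool_pos: [0.549, -0.0004, 0.1242]
orientation: [[0.997, 0.075, 0.002], [0.075, -0.997, -0.001], [0.002, 0.001, -1.0]]
contact_force: [0.3, 1.5, -0.4]
width: -0.0
grip_force: 0.4
```

Call:
arm_command --pt "0 0.08 0" --pt "0 0.08 0" --pt "0 0 0" --twist '[0,0,0]' --jaw '[1,1,1]'

```text
time_s: 4.35
tool_pos: [0.5489, -0.016, 0.1228]
orientation: [[0.997, 0.076, -0.001], [0.076, -0.997, -0.001], [-0.001, 0.001, -1.0]]
contact_force: [-0.7, -0.7, -0.2]
width: 0.0001
grip_force: 0.0
```

```bash
cat > k.py <<'E'
from h import *
s=read_state();print(s["time_s"],s["tool_pos"],s["contact_force"])
P=camera_params("side"); im,d=capture("side"); w=world("side",d,d>0,P);v,u=np.nonzero(d>0)
cv2.imwrite("pics/s_%d.png"%(s["time_s"]*100),cv2.resize(im[140:260,200:360],None,fx=5,fy=5,interpolation=cv2.INTER_CUBIC)[:,:,::-1])
for r in trace("side","lever_knob")[:2]:
    p=world("side",d,r["pixels"],P); print(r["conf"],r["box"],np.percentile(p,[2,50,98],axis=0).round(3).tolist())
E
python3 k.py; ls pics
```

```text
4.35 [ 0.54892992 -0.01604259  0.12277404] [-0.66750384 -0.68203008 -0.1810007 ]
0.6 [264.5, 192.1, 10.5, 19.6] [[0.532, -0.065, 0.06], [0.545, -0.057, 0.142], [0.559, 0.063, 0.153]]
s_434.png
scene0.png
side0.png
sidec.png
w1.png
```

The knob has moved about 60 mm and the spring has drawn it towards fast. I'll press on to the stop.

Call:
arm_command --pt "0 0.05 0" --pt "0 0.05 0" --pt "0 0 0" --twist '[0,0,0]' --jaw '[1,1,1]'

```text
time_s: 4.75
tool_pos: [0.5497, -0.023, 0.123]
orientation: [[0.997, 0.075, -0.001], [0.075, -0.997, 0.004], [-0.001, -0.004, -1.0]]
contact_force: [0.0, 8.0, 0.2]
width: -0.0002
grip_force: 3.7
```

```bash
python3 k.py
```

```text
4.75 [ 0.54973267 -0.02300951  0.12295568] [0.04817012 8.04325593 0.23972672]
0.42 [263.7, 192.3, 12.8, 19.2] [[0.532, -0.066, 0.059], [0.545, -0.056, 0.141], [0.559, 0.057, 0.153]]
```

Hard stop reached, with 8 N of reaction. Back off, rise, and go above the switch.

Call:
arm_command --pt "0 -0.3 0" --pt "0 0 -0.5" --pt "0 0 -0.5" --pt "-0.12 -0.416 0" --pt "-0.12 -0.416 0" --pt "-0.12 -0.416 0" --pt "-0.12 -0.416 0" --pt "-0.12 -0.416 0" --pt "-0.12 -0.416 0" --pt "-0.12 -0.416 0" --twist '[0,0,0,0,0,0,0,0,0,0]' --jaw '[1,1,1,1,1,1,1,1,1,1]'

```text
time_s: 5.85
tool_pos: [0.4411, 0.2903, 0.2234]
orientation: [[0.997, 0.077, 0.001], [0.077, -0.997, -0.0], [0.001, 0.0, -1.0]]
contact_force: [-0.1, -0.1, 0.2]
width: 0.0002
grip_force: 0.0
```

Call:
arm_command --pt "0 0 0.4" --pt "0 0 0.3" --pt "0 0 0" --twist '[0,0,0]' --jaw '[1,1,1]'

```text
time_s: 6.15
tool_pos: [0.438, 0.2874, 0.1484]
orientation: [[0.997, 0.078, -0.008], [0.078, -0.997, -0.005], [-0.009, 0.005, -1.0]]
contact_force: [-0.3, -1.0, -0.9]
width: 0.0
grip_force: 0.0
```

```bash
python3 k.py
python3 - <<'E'
from h import *
P=camera_params("wrist"); im,d=capture("wrist"); cv2.imwrite("pics/w2.png",im[:,:,::-1])
for r in trace("wrist","start_switch")[:3]:
    w=world("wrist",d,r["pixels"],P); t=w[(w[:,2]>.024)&(w[:,2]<.036)]; print(r["conf"],r["box"],np.percentile(w,[2,50,98],axis=0).round(3).tolist(),cv2.minAreaRect(t[:,:2].astype(np.float32)))
E
```

```text
6.15 [0.43801426 0.28736789 0.14842985] [-0.32299915 -1.00461555 -0.92931442]
0.7 [266.5, 194.2, 9.1, 19.0] [[0.532, -0.065, 0.059], [0.545, -0.057, 0.143], [0.557, 0.089, 0.154]]
0.48 [203.6, 205.2, 17.5, 17.2] [[0.351, 0.023, 0.002], [0.379, 0.04, 0.013], [0.402, 0.069, 0.034]]
0.94 [227.8, 2.2, 127.3, 80.0] [[0.555, 0.225, 0.008], [0.59, 0.266, 0.029], [0.609, 0.321, 0.031]] ((0.600714921951294, 0.2721601128578186), (0.09164168685674667, 0.06399761140346527), 56.313018798828125)
0.62 [211.0, 117.1, 95.5, 81.4] [[0.434, 0.25, 0.012], [0.468, 0.295, 0.029], [0.497, 0.338, 0.031]] ((0.4638959467411041, 0.2938322424888611), (0.09203945100307465, 0.06446503847837448), 88.658203125)
```

View pics/w2.png

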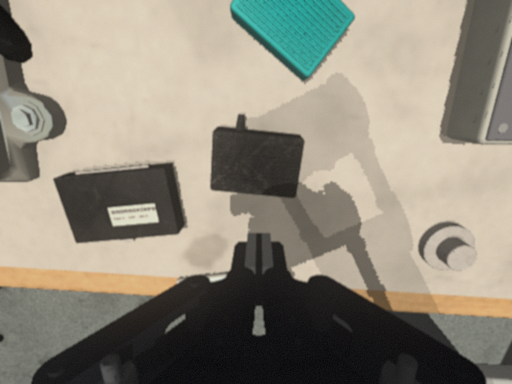

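The wrist view shows the ribbed switch at (258,158), so the press point is about (0.440, 0.293), almost under the fingertips. The lever is still at fast.

Call:
arm_command --pt "0.02 -0.05 0.4" --pt "0 0 0.4" --pt "0 0 0.2" --pt "0 0 0" --pt "0 0 0" --twist '[0,0,0,0,0]' --jaw '[1,1,1,1,1]'

```text
time_s: 6.85
tool_pos: [0.4449, 0.2947, 0.055]
orientation: [[0.997, 0.076, 0.002], [0.076, -0.997, 0.001], [0.002, -0.001, -1.0]]
contact_force: [0.1, 0.8, 0.1]
width: -0.0002
grip_force: 0.0
```

Call:
arm_command --pt "-0.04 0 0.1" --pt "0 0 0.1" --pt "0 0 0.05" --pt "0 0 0.03" --pt "0 0 0.02" --pt "0 0 0" --pt "0 0 0" --twist '[0,0,0,0,0,0,0]' --jaw '[1,1,1,1,1,1,1]'

```text
time_s: 7.55
tool_pos: [0.4389, 0.2942, 0.0254]
orientation: [[0.997, 0.077, -0.002], [0.077, -0.997, -0.0], [-0.002, 0.0, -1.0]]
contact_force: [-7.6, -3.8, 19.0]
width: -0.0005
grip_force: 9.5
```

19 N is well past the 8 N bottoming force. Hold briefly, release and rise.

Call:
arm_command --pt "0 0 0" --pt "0 0 -0.1" --pt "0 0 -0.3" --pt "0 0 -0.5" --pt "0 0 -0.5" --pt "0 0 0" --pt "0 0 0" --twist '[0,0,0,0,0,0,0]' --jaw '[1,1,1,1,1,1,1]'

```text
time_s: 8.25
tool_pos: [0.4407, 0.2947, 0.1654]
orientation: [[0.997, 0.077, 0.004], [0.077, -0.997, 0.002], [0.004, -0.002, -1.0]]
contact_force: [0.0, 0.4, -0.4]
width: -0.0
grip_force: 0.0
```

```bash
python3 k.py
python3 - <<'E'
from h import *
P=camera_params("wrist"); im,d=capture("wrist")
for r in trace("wrist","start_switch")[:3]:
    w=world("wrist",d,r["pixels"],P); t=w[(w[:,2]>.02)&(w[:,2]<.036)]; print(r["conf"],np.percentile(w,[2,50,98],axis=0).round(3).tolist(),cv2.minAreaRect(t[:,:2].astype(np.float32)))
    f=t[t[:,0]<.45]; print(np.median(f[:,2]) if len(f) else None)
E
```

```text
8.25 [0.44073199 0.29470666 0.16544304] [ 0.04809583  0.3895003  -0.3630668 ]
0.94 [[0.555, 0.226, 0.008], [0.59, 0.267, 0.029], [0.609, 0.321, 0.031]] ((0.6007089614868164, 0.27227285504341125), (0.09188514947891235, 0.06427139788866043), 56.148399353027344)
None
0.55 [[0.434, 0.251, 0.013], [0.468, 0.295, 0.029], [0.498, 0.338, 0.031]] ((0.46396729350090027, 0.29376348853111267), (0.09220719337463379, 0.06442338973283768), 88.75729370117188)
0.029348139775050366
```

The switch hasn't moved and its pad is up. The network missed the knob in that picture, so I'll check it from depth.

Run:
```python
from h import *
P=camera_params("side"); im,d=capture("side"); w=world("side",d,d>0,P)
k=(w[:,2]>.125)&(w[:,2]<.165)&(abs(w[:,0]-.543)<.03)&(abs(w[:,1]+.02)<.08); print(k.sum(),w[k].mean(0),w[k].max(0))
if k.sum()>30 and w[k].mean(0)[1]<-.05: sign_off(); print("signed")
```

```text
103 [ 0.54519013 -0.0583606   0.14519046] [ 0.55906702 -0.04161393  0.15421293]
the job is handed in; nothing more can be done
signed
```

The speed lever is at the fast stop, and I pressed the hand switch after that and released it. In the last images the switch was in place with its pad up. I handed the job in at about 8 s of the 40 s limit, without re-measuring the bystanders and with no verdict shown.

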